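# Ready the calibration weight over the balance pan

## Task

Start the balance's calibration: with the pan empty, press the raised round key at the right of its display fully down and let it come back up. While the balance takes its zero, pick the middle-sized of the three knob weights out of the wooden tray, carry it over the bottles and down inside the glass draught shield, and finish still holding it, upright and still, about one centimetre above the middle of the pan, ready to be set down. Do not touch the pan or the glass of the shield, and leave the other two weights, the bottle, the vial and the beaker where they are.

Things in the scene. Friction and masses are not known exactly. Their poses are not given: they have to be found in the camera images.
- balance: white and grey precision balance, 220 x 165 mm, top of its housing 54 mm above the bench; it cannot be pushed away. Origin on the bench, z up, x from its front (keys and display, towards the robot) to its back (pan), y to its left
- draught_shield: square open-topped glass shield round the pan with grey rims, fixed to the balance: 144 mm wide outside, 132 mm inside at the rim, panes 4 mm thick, 67 mm high, its top edge 121 mm above the bench. Origin at the middle of its lower edge, on the housing; axes as the balance
- balance_pan: round steel weighing pan, 90 mm across and 5 mm thick, fixed, in the middle of the shield. Origin at the middle of its underside
- pan_centre (a point): middle of the pan's upper face, 66 mm above the bench and 55 mm below the top edge of the shield; z up
- cal_key (a joint): the raised round white key (23 mm across) in a black ring at the front right of the balance, right of the display: 0 is up, 0.004 m is fully down; it springs back. Starts to move at about 1.5 N, fully down at about 5 N
- cal_key_top (a point): middle of the key's upper face, 64 mm above the bench when up; it goes straight down with the key. The shield's front face is about 40 mm behind it
- weight_tray: low wooden tray, 162 x 62 mm, walls 20 mm high and 5 mm thick, with three equal compartments in a row along its x axis, one weight in each, in any order; their floor is 6 mm above the bench. It cannot be pushed away. Origin at the middle of its underside on the bench
- weight_mid: the middle-sized steel knob weight, 200 g, 53 mm high: body 28 mm across and 34 mm high, neck 12 mm across and 7 mm high, knob 19 mm across and 12 mm high (its middle 47 mm above the underside). Origin at the middle of its underside, z up along its axis
- weight_large: the largest steel knob weight, 500 g, 38 mm across, 67 mm high, knob 26 mm across; leave it in the tray. Origin at the middle of its underside
- weight_small: the smallest steel knob weight, 100 g, 22 mm across, 42.5 mm high, knob 15 mm across; leave it in the tray. Origin at the middle of its underside
- amber_bottle: brown glass bottle with black cap, 58 mm across, 135 mm high, standing loose between tray and balance. Origin at the middle of its underside
- amber_vial: small brown vial with black cap, 33 mm across, 72 mm high, standing loose in the same row. Origin at the middle of its underside
- glass_beaker: small glass beaker, 53 mm across, 68 mm high, standing loose in the same row. Origin at the middle of its underside
Not all that is in view belongs to the job. What is shaped like the weight_mid but blue or green is not meant.

How it is judged:
On the way, in this order (a step that is already met when the one before it is completed fails the run):
1. the round key is pressed fully down (past 3.2 mm of its 4 mm) (value of joint cal_key above 0.0032 m), for 0.1 s.
2. the key is let go and comes back up (value of joint cal_key below 0.001 m), for 0.1 s.
3. the middle-sized weight is lifted out of the tray in the fingers (height (world z) of weight_mid above 0.05 m and contact force between weight_mid and the fingers above 1 N), for 0.2 s.
At the end, for the whole second after the job is handed in: The middle-sized weight is held still in the fingers, upright within 8 degrees, its axis within 10 mm of the pan's centre and its underside 3 to 20 mm above the pan, touching no part of the balance; the key is up and the other two weights stand in their tray (z of weight_mid in the frame of pan_centre between 0.003 and 0.02 m and horizontal distance between weight_mid and pan_centre below 0.01 m and angle between weight_mid's own z axis and vertical below 0.14 rad and contact force between weight_mid and the fingers above 1 N and contact force between weight_mid and balance below 0.05 N and linear speed of weight_mid below 0.02 m/s and value of joint cal_key below 0.001 m and angle between each of weight_large, weight_small's own z axis and vertical below 0.1 rad and height (world z) of each of weight_large, weight_small below 0.012 m); the arm keeps its last pose, push and grip.
It fails at once if the pan is touched (contact force between balance_pan and anything else above 0.3 N).
It fails at once if the glass shield is touched (1 N) (contact force between draught_shield and anything else above 1 N).
It fails at once if one of the other weights is moved by more than 15 mm (distance of any of weight_large, weight_small from where it was at the start of the episode above 0.015 m).
It fails at once if the bottle, vial or beaker is moved by more than 15 mm (distance of any of amber_bottle, amber_vial, glass_beaker from where it was at the start of the episode above 0.015 m).
It also fails if it takes over 59 s, if anything falls off the work surface, if the arm or the gripper's body presses on something with over 40 N, if the wrist force passes 120 N, or if a joint passes its speed limit or range.

## Robot

A 7-joint arm with a two-finger parallel gripper is mounted at the origin on a cart in front of the work surface, level with it; the furniture and walls round the work are solid. World frame = base frame: x ahead of the robot, y to its left, z up, the work surface at z = 0. Lengths are in m, angles in rad, forces in N, time in s.
With the tool pointing down it reaches from about 0.425 to 0.875 m from the base axis. Payload 4.7 kg.
Tool frame: the origin (TCP) lies at the very end of the fingers, on their centre line; the grasp point (between the pads) lies 19 mm behind it; z points along the fingers, y is the line along which they close (so a half turn about z gives the same grasp; the last joint's range is limited). The gripper opens to 87 mm and grips with 3 to 60 N. Pads are 19 mm wide; open, the fingers measure 117 mm over their backs; the gripper's body (75 mm by 190 mm) begins 51 mm behind the grasp point.
Start: joints at [1.117, 0.321, -0.07, 1.45, 0.023, 1.371, -0.057], TCP at [0.293, -0.58, 0.223] pointing down, gripper open.
Joint ranges: [-2.86, 2.86], [-0.3, 2.09], [-1.38, 1.24], [0.06, 2.45], [-1.56, 4.7], [0.09, 2.05], [-2.69, 2.69]. Speed limits (rad/s): [2.57, 2.57, 3.14, 3.14, 3.14, 3.14, 3.14].

## Interface

Orientations are given as a rotation vector (axis times angle).
In Python, from bench import ctrl, get_image, job gives the robot as it stands.
- The arm moves only by the shell command python3 -m crank 'ROWS' [FORCE]. ROWS is JSON, a list that holds one entry, the list of rows, each a list of 5 numbers: the shift along the tool's x, y, z in mm, then the turn about the tool's z in rad, then the closure, from -1 (fully open) to 1 (shut), so that 0 is half open. A call has 1 to 10 rows; each row shifts and turns the commanded pose from where the row before left it, along the tool's axes as they then stand; what a row does not reach is not made up. A row lasts 1/12 s, in which the tool goes at most 41.7 mm and 7.16 degrees, less where a joint would pass 70% of its speed; a pose out of reach is approached as far as the arm can. A call with a gripper value outside its range is refused whole. The fingers move at their own pace and stop on an object; FORCE is the grip in N (left out, the last holds). Time passes only in rows, so rows that do not move let the fingers close. It gives the time, the measured TCP pose, the force, the opening and the grip force at its end, in the units of the state.
- ctrl.get_state(): the state, without advancing time (a new reading comes with each control period).
- get_image(name): name is "side" or "top"; returns a dict with "pixels" (480x640x3 uint8, red, green, blue), "fx", "fy", "cx", "cy" (pixels), "k1" (the pictures are not rectified: a ray, as slopes to the right and down, at radius r is drawn at 1 + k1 r^2 times it, then the intrinsics apply), "T" (4x4, takes a point from camera to world coordinates). Camera axes: x right, y down, z forward; pixel columns grow to the right and rows downward; lengths in m; the calibration is good to about 2 mm. A picture is of the moment at which its call begins. There is no depth.
- job.close_job(): hands the job in; it is judged then, once.
The state is a dict: "time": time; "joint_positions": joint angles; "qd": joint speeds; "joint_torque": joint torques, N m; "position": TCP position; "tool_rot": TCP orientation; "ft_force": force on the tool from outside, world axes, zero at the start; "torque": the same for the moment, N m; "grip_width": opening from 0.0 (shut) to 1.0 (fully open); "grip_force": force on a finger pad.
Only numpy, scipy, OpenCV 4.12 (cv2) and the standard library are available. Lean on these libraries where they do the work, as an engineer would, in place of code of your own. Each camera call takes 0.05 s, during which the arm holds its last target. There are 200 camera calls.

## Working session

There is one attempt and no reset: what is moved stays moved. The work goes in short steps, Python scripts to look and compute and a shell command to move; the robot and the scene stay as the last step left them, time stands still between calls to the robot, and variables do not carry over. Pictures are saved under pics/ and viewed, at most 10 in all, crops included, and the job is handed in when it is done.

```bash
mkdir -p pics; ls
cat > h.py <<'E'
import numpy as np, cv2
from bench import ctrl, get_image, job
def K(d): return np.array([[d["fx"],0,d["cx"]],[0,d["fy"],d["cy"]],[0,0,1.]])
def ray(d,u,v):
    # invert x_d = x(1+k1 r^2)
    p=cv2.undistortPoints(np.array([[[u,v]]],float),K(d),np.array([d["k1"],0,0,0.]))[0,0]
    T=np.array(d["T"]); return T[:3,3], T[:3,:3]@np.array([p[0],p[1],1.])
def onz(d,u,v,z):
    o,r=ray(d,u,v); return o+r*(z-o[2])/r[2]
def proj(d,P):
    T=np.linalg.inv(np.array(d["T"])); rv=cv2.Rodrigues(T[:3,:3])[0]
    return cv2.projectPoints(np.array(P,float).reshape(-1,1,3),rv,T[:3,3],K(d),np.array([d["k1"],0,0,0.]))[0][:,0]
def snap(name,fn):
    d=get_image(name); cv2.imwrite(fn,cv2.cvtColor(d["pixels"],cv2.COLOR_RGB2BGR)); np.save(fn[:-3]+"npy",d,allow_pickle=True); return d
def load(fn): return np.load(fn,allow_pickle=True).item()
E
python3 - <<'E'
from h import *
for n in("top","side"):
    d=snap(n,f"pics/{n}0.png"); print(n,d["fx"],d["k1"],np.round(d["T"],3).tolist())
s=ctrl.get_state(); print(s)
E
```

```text
pics
top 505.6551374945319 -0.021578631842036296 [[0.027, -0.99, 0.136, 0.339], [-0.999, -0.031, -0.025, 0.197], [0.029, -0.135, -0.99, 1.024], [0.0, 0.0, 0.0, 1.0]]
side 464.2912461664344 -0.0018802598051009573 [[0.867, -0.284, 0.41, 0.161], [-0.499, -0.521, 0.693, -0.405], [0.017, -0.805, -0.593, 0.591], [0.0, 0.0, 0.0, 1.0]]
{'time': 0.1, 'joint_positions': array([ 1.11710373,  0.32175298, -0.07008391,  1.45156029,  0.02258004,
        1.37081765, -0.05693062]), 'qd': array([-9.20301912e-04, -1.02271494e-03, -1.47397016e-05, -1.39136162e-03,
        8.04085278e-04, -1.27947299e-04,  4.82686253e-04]), 'joint_torque': array([ 5.46077335e-04, -4.92569876e+01, -4.05575149e-01, -3.13399780e+01,
       -6.42279047e-02,  3.95387644e-02,  8.74538227e-05]), 'position': array([ 0.29282978, -0.57973451,  0.22156456]), 'tool_rot': array([-3.05441301e+00, -7.27723537e-01,  7.51999439e-04]), 'ft_force': array([ 0.11615782, -0.7342177 , -0.69240081]), 'torque': array([ 0.01047474,  0.02489316, -0.03138917]), 'grip_force': 0.0, 'grip_width': 1.0001851667028059}
```

View pics/top0.png

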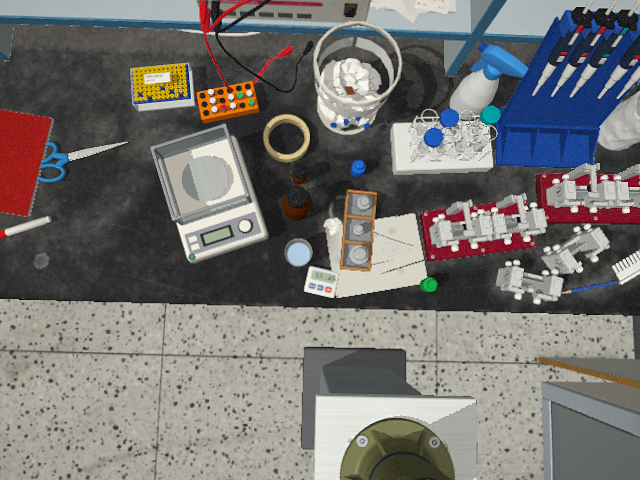

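View pics/side0.png

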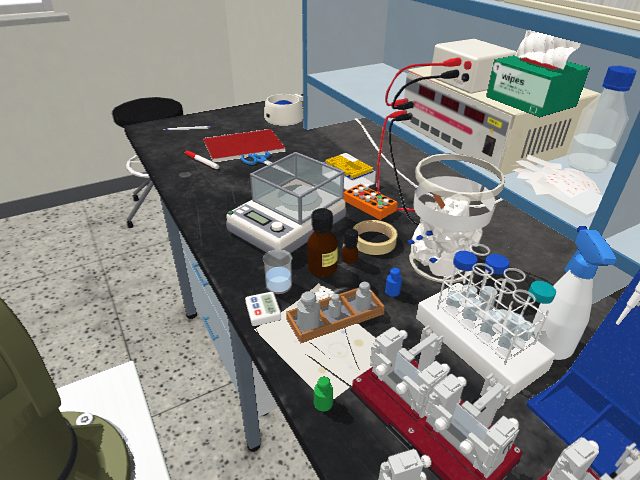

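Top view: the balance is at (210,190) with its key at (246,226), and the tray holds grey weights at (362,203), (358,229) and (357,256). A bottle is at (297,203), a vial at (299,178) and a beaker at (298,252).
Candidates for weight_mid: the three steel ones in the tray, plus the blue look-alike (358,168) and the green one (429,284), which are excluded. I'll check the sizes in one close crop.

Run:
```python
import cv2,numpy as np
t=cv2.imread("pics/top0.png")[180:280,325:395]; s=cv2.imread("pics/side0.png")[275:345,280:390]; k=cv2.imread("pics/top0.png")[120:265,145:275]
r=lambda a,f:cv2.resize(a,None,fx=f,fy=f,interpolation=cv2.INTER_CUBIC)
a=r(t,4);b=r(s,4)
c=np.zeros((600,800,3),np.uint8); c[:300,:440]=b[:300,:440] if b.shape[0]>=300 else np.vstack([b,np.zeros((300-b.shape[0],440,3),np.uint8)]); c[:400,500:780]=a
k=r(k,2); c[305:595,0:260]=k[:290]
cv2.imwrite("pics/crop.png",c)
```

```text
(no output)
```

View pics/crop.png

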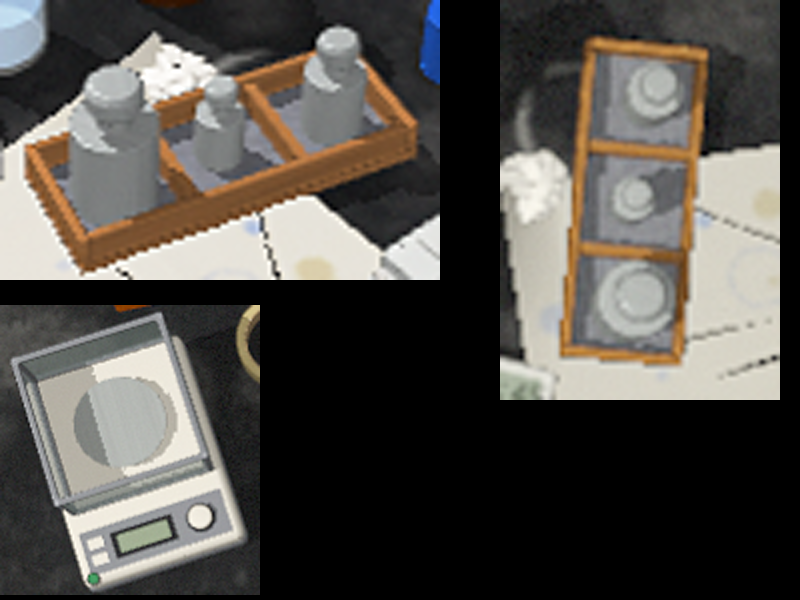

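The crop shows that the far weight is the middle-sized one, with its knob at top (364.8,200.8) and side (364,284.5). The small weight is in the middle compartment and the large one is nearest the robot. The key is at top (245,226) and the pan at about (207,178).

```bash
cat > loc.py <<'E'
from h import *
t=load("pics/top0.npy");s=load("pics/side0.npy")
def tri(a,b):
    (o1,r1),(o2,r2)=ray(t,*a),ray(s,*b)
    A=np.stack([r1,-r2],1);x=np.linalg.lstsq(A,o2-o1,rcond=None)[0];p,q=o1+x[0]*r1,o2+x[1]*r2
    return (p+q)/2,np.linalg.norm(p-q)
f=lambda p:np.round(p,4).tolist()
E
python3 - <<'E'
from loc import *
print("knob",f(onz(t,364.75,200.75,.059)),f(onz(s,364.5,283,.059)),tri((364.75,200.75),(364.5,283)))
def blob(d,c,lo,hi,box):
    h=cv2.cvtColor(d["pixels"],cv2.COLOR_RGB2HSV);m=cv2.inRange(h,lo,hi);M=np.zeros_like(m);x,y,w=box;M[y-w:y+w,x-w:x+w]=m[y-w:y+w,x-w:x+w]
    n,l,st,ce=cv2.connectedComponentsWithStats(M);i=l[c[1],c[0]];return ce[i],st[i]
ck,_=blob(t,(245,226),(0,0,205),(180,60,255),(245,226,8));print("key",ck,_,f(onz(t,*ck,.064)))
rim=[(onz(t,145+x/2,120+(y-305)/2,.121)) for x,y in((12,358),(162,315),(212,466),(62,507))]
R=np.array(rim);print("rim",R.round(3).tolist(),"c",R.mean(0).round(4),[np.linalg.norm(R[i]-R[i-1]).round(3) for i in range(4)])
print("pan",f(onz(t,207.5,177.5,.066)))
e=R[1]-R[2]+R[0]-R[3];yb=np.arctan2(e[1],e[0]);print("yaw bal",yb, "shield->key",f(onz(t,*ck,.064)-R.mean(0)))
c=np.array([onz(t,325+(x-500)/4,180+y/4,.02) for x,y in((590,40),(706,48),(682,360),(562,355))])
e=c[0]-c[3]+c[1]-c[2];print("tray",c.mean(0).round(4),"yaw",np.arctan2(e[1],e[0]),c.round(3).tolist())
for n,u,v,z in(("small",325+(637-500)/4,180+190/4,.0485),("large",325+(641-500)/4,180+295/4,.073)):print(n,f(onz(t,u,v,z)))
for n,u,v,z in(("bottle cap",297,187,.135),("vial cap",300,172,.072),("beaker",298,251,.068)):print(n,f(onz(t,u,v,z)))
E
```

```text
knob [0.5278, 0.0752, 0.059] [0.5323, 0.0769, 0.059] (array([0.52875895, 0.07477241, 0.06171899]), np.float64(0.0032683935384589173))
key [244.32978723 225.39361702] [239 220  11  12  94] [0.4714, 0.3061, 0.064]
rim [[0.604, 0.477, 0.121], [0.65, 0.342, 0.121], [0.509, 0.29, 0.121], [0.468, 0.422, 0.121]] c [0.5577 0.3827 0.121 ] [np.float64(0.147), np.float64(0.142), np.float64(0.15), np.float64(0.139)]
pan [0.5622, 0.381, 0.066]
yaw bal 0.3685829400108637 shield->key [-0.0863, -0.0766, -0.057]
tray [0.4757 0.0815 0.02  ] yaw -0.06715896002158432 [[0.556, 0.106, 0.02], [0.554, 0.047, 0.02], [0.396, 0.057, 0.02], [0.396, 0.117, 0.02]]
small [0.4763, 0.0839, 0.0485]
large [0.4228, 0.0841, 0.073]
bottle cap [0.534, 0.207, 0.135]
vial cap [0.5776, 0.2029, 0.072]
beaker [0.425, 0.202, 0.068]
```

```bash
cat > go.py <<'E'
import sys
from h import *
from scipy.spatial.transform import Rotation as Ro
s=ctrl.get_state();R=Ro.from_rotvec(s["tool_rot"]).as_matrix();p=s["position"]
print("t",round(s["time"],2),"p",p.round(4),"yaw_y",round(np.degrees(np.arctan2(R[1,1],R[0,1])),1),"q",s["joint_positions"].round(2),"F",s["ft_force"].round(1),"w",round(s["grip_width"],3),"gf",round(s["grip_force"],1))
if len(sys.argv)>3:
    g=np.array([float(a) for a in sys.argv[1:4]]);print("tool mm",(R.T@(g-p)*1000).round(1))
E
python3 -m crank '[[[0,0,-15,0,1],[0,0,-15,0,1],[0,0,-15,0,1],[25,-20,-5,0,1],[25,-20,0,0,1],[25,-20,0,0,1],[25,-20,0,0,1],[25,-20,0,0,1],[25,-20,0,0,1],[25,-20,0,0,1]]]' 10
python3 go.py 0.5 -0.1 0.27
```

```text
time: 0.93
position: [0.3864, -0.3746, 0.2721]
tool_rot: [-3.056, -0.728, 0.001]
ft_force: [1.2, -0.2, 0.3]
grip_width: 0.327
grip_force: 0.0
t 0.93 p [ 0.3864 -0.3746  0.2721] yaw_y -63.2 q [ 0.92  0.07 -0.21  1.65  0.02  1.42 -0.4 ] F [ 1.2 -0.2  0.3] w 0.327 gf 0.0
tool mm [ 225.3 -193.9    2.1]
```

```bash
python3 -m crank '[[[23,-19,0,0,1],[23,-19,0,0,1],[23,-19,0,0,1],[23,-19,0,0,1],[23,-19,0,0,1],[23,-19,0,0,1],[23,-19,0,0,1],[23,-19,0,0,1],[23,-19,0,0,1],[18,-23,0,0,1]]]'
python3 -m crank '[[[0,0,0,-0.12,1],[0,0,0,-0.12,1],[0,0,0,-0.12,1],[0,0,0,-0.12,1],[0,0,0,-0.12,1],[0,0,0,-0.12,1],[0,0,0,-0.12,1],[0,0,0,-0.12,1],[0,0,0,-0.12,1],[0,0,0,-0.12,1]]]'
python3 go.py 0.471 0.306 0.27
```

```text
time: 1.77
position: [0.5001, -0.1003, 0.2721]
tool_rot: [-3.056, -0.728, 0.0]
ft_force: [0.1, -0.2, -0.7]
grip_width: 0.004
grip_force: 0.0
time: 2.6
position: [0.4992, -0.1016, 0.2721]
tool_rot: [-2.104, -2.332, 0.001]
ft_force: [-0.3, 0.7, -0.4]
grip_width: 0.007
grip_force: 0.0
t 2.6 p [ 0.4992 -0.1016  0.2721] yaw_y 5.9 q [ 0.64  0.02 -0.5   1.7   0.01  1.42  0.25] F [-0.3  0.7 -0.4] w 0.007 gf 0.0
tool mm [408.4  13.9   2.2]
```

```bash
python3 -m crank '[[[0,0,0,-0.12,1],[0,0,0,-0.12,1],[0,0,0,-0.12,1],[0,0,0,-0.12,1],[0,0,0,-0.12,1],[0,0,0,-0.12,1],[0,0,0,-0.12,1],[0,0,0,-0.12,1],[0,0,0,-0.12,1],[0,0,0,-0.12,1]]]'
python3 -m crank '[[[0,0,0,-0.1,1],[0,0,0,0,1]]]'
python3 go.py 0.471 0.306 0.27
```

```text
time: 3.43
position: [0.4991, -0.1017, 0.2721]
tool_rot: [-0.419, -3.113, 0.0]
ft_force: [0.2, 0.2, -0.9]
grip_width: 0.006
grip_force: 0.0
time: 3.6
position: [0.4992, -0.1017, 0.2721]
tool_rot: [-0.269, -3.129, -0.0]
ft_force: [-0.1, 0.1, 0.2]
grip_width: 0.007
grip_force: 0.0
t 3.6 p [ 0.4992 -0.1017  0.2721] yaw_y 80.2 q [ 0.66  0.02 -0.51  1.7   0.01  1.42  1.54] F [-0.1  0.1  0.2] w 0.007 gf 0.0
tool mm [ 97.3 396.9   2.2]
```

```bash
python3 -m crank '[[[8,32,0,0,1],[8,32,0,0,1],[8,32,0,0,1],[8,32,0,0,1],[8,32,0,0,1],[8,32,0,0,1],[8,32,0,0,1],[8,32,0,0,1],[8,32,0,0,1],[8,32,0,0,1]]]'
python3 -m crank '[[[8,32,0,0,1],[8,32,0,0,1],[1,13,20,0,1],[0,0,25,0,1],[0,0,25,0,1],[0,0,25,0,1],[0,0,0,0,1],[0,0,0,0,1]]]'
python3 go.py 0.471 0.306 0.075
python3 - <<'E'
from h import *
a=snap("top","pics/top1.png");b=snap("side","pics/side1.png")
r=lambda x:cv2.resize(x,(400,400))
A=cv2.imread("pics/top1.png")[120:280,160:320];B=cv2.imread("pics/side1.png")[150:310,190:350]
cv2.imwrite("pics/c1.png",np.hstack([r(A),r(B)]))
p=ctrl.get_state()["position"];print(proj(a,[p]),proj(b,[p]))
E
```

```text
time: 4.43
position: [0.4755, 0.2286, 0.2725]
tool_rot: [0.278, 3.129, -0.001]
ft_force: [0.7, -1.2, -0.2]
grip_width: 0.004
grip_force: 0.0
time: 5.1
position: [0.4718, 0.3055, 0.1766]
tool_rot: [-0.275, -3.127, 0.002]
ft_force: [0.3, 2.0, 0.7]
grip_width: 0.006
grip_force: 0.0
t 5.1 p [0.4718 0.3055 0.1766] yaw_y 79.9 q [ 0.14  0.27 -0.88  1.71  0.22  1.27  0.61] F [0.3 2.  0.7] w 0.006 gf 0.0
tool mm [  0.7   0.5 101.6]
[[236.69527404 214.71158551]] [[273.54761174 172.91457443]]
```

View pics/c1.png

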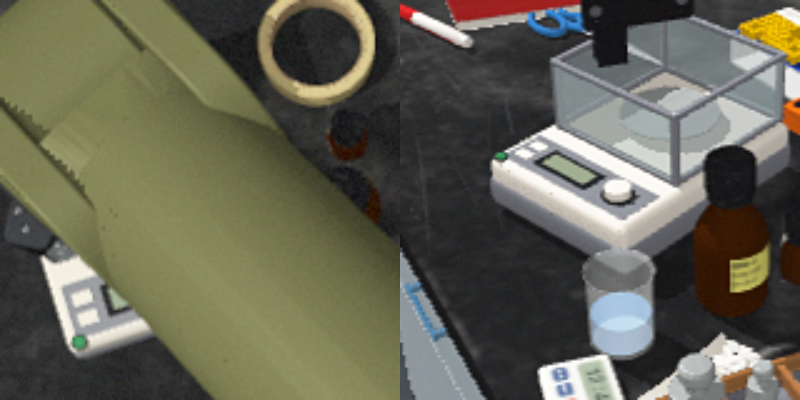

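The side crop shows the closed fingertips at side (274,175), above and in line with the key at about (278,223). The shield front is behind the key and the bottle is clear. I'll cross-check the key from the side ray, then descend.

```bash
python3 - <<'E'
from loc import *
s1=load("pics/side1.npy");g=cv2.cvtColor(s1["pixels"],cv2.COLOR_RGB2GRAY)[212:236,264:294]
print(g[::1,:]) if 0 else None
m=(g>225).astype(np.uint8);n,l,st,ce=cv2.connectedComponentsWithStats(m);print([(st[i].tolist(),(ce[i]+[264,212]).round(1)) for i in range(1,n)])
print(f(onz(s1,278,223,.064)),f(onz(s,394.8*0+232,243*1.,.064)) if 0 else "")
print(tri((244.3,225.4),(278,223)))
E
python3 -m crank '[[[0,0,20,0,1],[0,0,20,0,1],[0,0,20,0,1],[0,0,20,0,1],[0,0,10,0,1],[0,0,8,0,1],[0,0,0,0,1],[0,0,0,0,1]]]'
python3 go.py 0.471 0.306 0.064
```

```text
[([0, 0, 30, 16, 214], array([279.6, 219.8])), ([20, 17, 10, 7, 23], array([289.2, 232.6])), ([0, 19, 9, 5, 29], array([267. , 233.6]))]
[0.478, 0.3081, 0.064] 
(array([0.47360637, 0.30486747, 0.06682973]), np.float64(0.005500327366197022))
time: 5.87
position: [0.4732, 0.3065, 0.0806]
tool_rot: [0.273, 3.129, 0.001]
ft_force: [-0.0, -0.9, 0.4]
grip_width: 0.003
grip_force: 0.0
t 5.87 p [0.4732 0.3065 0.0806] yaw_y 80.0 q [ 0.1   0.37 -0.85  1.81  0.31  1.1   0.54] F [-0.  -0.9  0.4] w 0.003 gf 0.0
tool mm [ 2.1 -0.9 16.6]
```

```bash
python3 -m crank '[[[0,0,10,0,1],[0,0,4,0,1],[0,0,2,0,1],[0,0,1,0,1],[0,0,1,0,1],[0,0,1,0,1],[0,0,0,0,1],[0,0,0,0,1]]]'
python3 go.py
```

```text
time: 6.53
position: [0.4727, 0.306, 0.0608]
tool_rot: [0.273, 3.129, -0.001]
ft_force: [-0.5, -0.8, 4.7]
grip_width: 0.004
grip_force: 2.2
t 6.53 p [0.4727 0.306  0.0608] yaw_y 80.0 q [ 0.08  0.4  -0.83  1.83  0.33  1.06  0.52] F [-0.5 -0.8  4.7] w 0.004 gf 2.2
```

Force is already near full travel. I'll push slightly further, hold, then release.

```bash
python3 -m crank '[[[0,0,1,0,1],[0,0,1,0,1],[0,0,1,0,1],[0,0,0,0,1],[0,0,0,0,1],[0,0,0,0,1]]]'
python3 -m crank '[[[0,0,-10,0,1],[0,0,-15,0,1],[0,0,-20,0,1],[0,0,-30,0,1],[0,0,-30,0,1],[0,0,-30,0,1],[0,0,-30,0,1],[0,0,0,0,1]]]'
python3 go.py 0.529 0.075 0.225
```

```text
time: 7.03
position: [0.4728, 0.306, 0.0601]
tool_rot: [0.273, 3.129, -0.003]
ft_force: [-5.6, -6.5, 22.4]
grip_width: 0.008
grip_force: 10.8
time: 7.7
position: [0.4749, 0.3087, 0.2284]
tool_rot: [0.271, 3.122, 0.009]
ft_force: [0.7, 1.8, 0.2]
grip_width: 0.006
grip_force: 0.0
t 7.7 p [0.4749 0.3087 0.2284] yaw_y 80.1 q [ 0.16  0.23 -0.9   1.64  0.18  1.35  0.63] F [0.7 1.8 0.2] w 0.006 gf 0.0
tool mm [ -93.6 -220.9    2.7]
```

```bash
python3 -m crank '[[[0,0,0,0.12,1],[0,0,0,0.12,1],[0,0,0,0.11,1],[0,0,0,0,1]]]'
python3 go.py 0.529 0.0755 0.225
```

```text
time: 8.03
position: [0.4724, 0.3062, 0.2219]
tool_rot: [-0.817, -3.033, 0.0]
ft_force: [-0.7, -0.4, -0.2]
grip_width: 0.007
grip_force: 0.0
t 8.03 p [0.4724 0.3062 0.2219] yaw_y 59.8 q [ 0.12  0.22 -0.85  1.65  0.17  1.35  0.29] F [-0.7 -0.4 -0.2] w 0.007 gf 0.0
tool mm [-164.8 -171.    -3.2]
```

```bash
python3 -m crank '[[[-20,-21,0,0,-0.3],[-20,-21,0,0,-0.3],[-20,-21,0,0,-0.3],[-20,-21,0,0,-0.3],[-20,-21,0,0,-0.3],[-20,-21,0,0,-0.3],[-20,-21,0,0,-0.3],[-25,-24,0,0,-0.3],[0,0,0,0,-0.3],[0,0,0,0,-0.3]]]'
python3 -m crank '[[[0,0,30,0,-0.3],[0,0,30,0,-0.3],[0,0,30,0,-0.3],[0,0,25,0,-0.3],[0,0,20,0,-0.3],[0,0,0,0,-0.3],[0,0,0,0,-0.3]]]'
python3 go.py 0.529 0.0755 0.042
python3 - <<'E'
from h import *
b=snap("side","pics/side2.png")
B=cv2.imread("pics/side2.png")[215:335,280:440]
cv2.imwrite("pics/c2.png",cv2.resize(B,(800,600),interpolation=cv2.INTER_CUBIC))
p=ctrl.get_state()["position"];print(proj(b,[p,[.529,.0755,.059],[.529,.0755,.006]]))
E
```

```text
time: 8.87
position: [0.5303, 0.0729, 0.2217]
tool_rot: [-0.816, -3.033, 0.001]
ft_force: [-0.3, 0.6, -0.2]
grip_width: 0.627
grip_force: 0.0
time: 9.45
position: [0.5289, 0.0769, 0.0868]
tool_rot: [-0.807, -3.033, -0.0]
ft_force: [-1.0, -0.0, 1.4]
grip_width: 0.652
grip_force: 0.0
t 9.45 p [0.5289 0.0769 0.0868] yaw_y 60.2 q [ 0.42  0.25 -0.68  1.88  0.18  1.07  0.71] F [-1.  -0.   1.4] w 0.652 gf 0.0
tool mm [-0.9 -1.1 44.8]
[[364.65745047 270.42860648]
 [363.33651769 284.0885816 ]
 [361.30876748 306.31998815]]
```

View pics/c2.png

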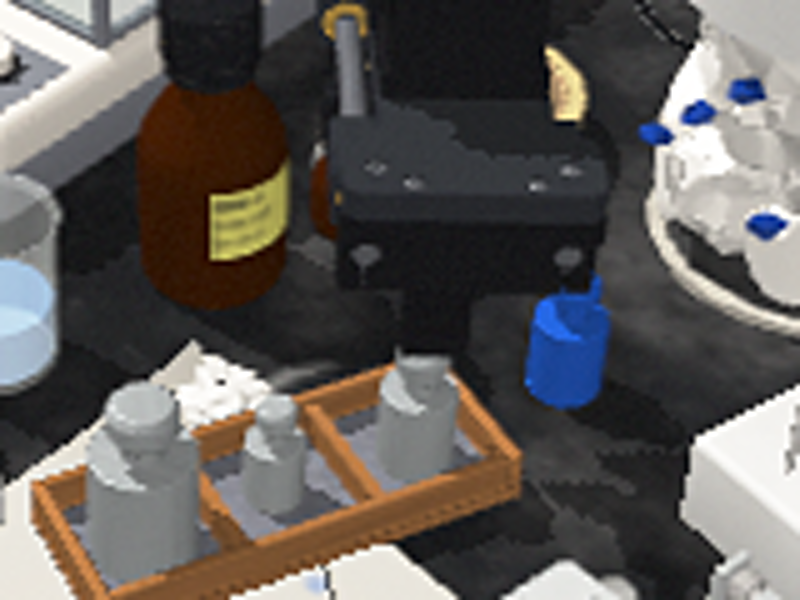

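The side crop shows the fingers over the far weight: body at side (363.6,~303), knob hidden behind the near finger, bottle and blue decoy clear. Alignment is within about 2 mm, so I'll descend 45 mm and close.

```bash
python3 -m crank '[[[0,0,15,0,-0.3],[1,-1,15,0,-0.3],[0,0,10,0,-0.3],[0,0,4,0,-0.3],[0,0,0,0,-0.3],[0,0,0,0,-0.3]]]'
python3 go.py 0.530 0.075 0.042
```

```text
time: 10.0
position: [0.5293, 0.0754, 0.0444]
tool_rot: [0.813, 3.033, 0.001]
ft_force: [0.2, 0.9, 0.3]
grip_width: 0.649
grip_force: 0.0
t 10.0 p [0.5293 0.0754 0.0444] yaw_y 60.0 q [ 0.4   0.31 -0.66  1.91  0.23  0.99  0.68] F [0.2 0.9 0.3] w 0.649 gf 0.0
tool mm [-0.8  0.   2.4]
```

```bash
python3 -m crank '[[[0,0,2,0,-0.3],[1,0,0,0,0],[0,0,0,0,0.3],[0,0,0,0,0.5],[0,0,0,0,0.7],[0,0,0,0,1],[0,0,0,0,1],[0,0,0,0,1],[0,0,0,0,1],[0,0,0,0,1]]]' 25
python3 go.py 0.530 0.075 0.042
```

```text
time: 10.83
position: [0.5279, 0.0759, 0.0416]
tool_rot: [0.813, 3.034, 0.001]
ft_force: [-0.0, -0.0, 0.3]
grip_width: 0.201
grip_force: 25.0
t 10.83 p [0.5279 0.0759 0.0416] yaw_y 60.0 q [ 0.4   0.31 -0.66  1.92  0.23  0.99  0.68] F [-0.  -0.   0.3] w 0.201 gf 25.0
tool mm [-2.3  0.3 -0.4]
```

```bash
python3 -m crank '[[[0,0,-5,0,1],[0,0,-10,0,1],[0,0,-15,0,1],[0,0,-20,0,1],[0,0,-20,0,1],[0,0,-20,0,1],[0,0,-20,0,1],[0,0,-20,0,1],[0,0,0,0,1],[0,0,0,0,1]]]'
python3 go.py 0.56 0.381 0.26
python3 - <<'E'
from h import *
b=snap("side","pics/side3.png")
B=cv2.imread("pics/side3.png")[170:320,280:440]
cv2.imwrite("pics/c3.png",cv2.resize(B,(640,600),interpolation=cv2.INTER_CUBIC))
p=ctrl.get_state()["position"];print(proj(b,[p,p-[0,0,.0355]]))
E
```

```text
time: 11.67
position: [0.5284, 0.0756, 0.1728]
tool_rot: [0.813, 3.032, 0.0]
ft_force: [0.4, -0.9, -2.0]
grip_width: 0.199
grip_force: 25.0
t 11.67 p [0.5284 0.0756 0.1728] yaw_y 60.0 q [ 0.45  0.16 -0.7   1.79  0.11  1.23  0.77] F [ 0.4 -0.9 -2. ] w 0.199 gf 25.0
tool mm [125.1 280.3 -87.3]
[[367.42132595 230.90795677]
 [365.80918333 248.82564024]]
```

View pics/c3.png

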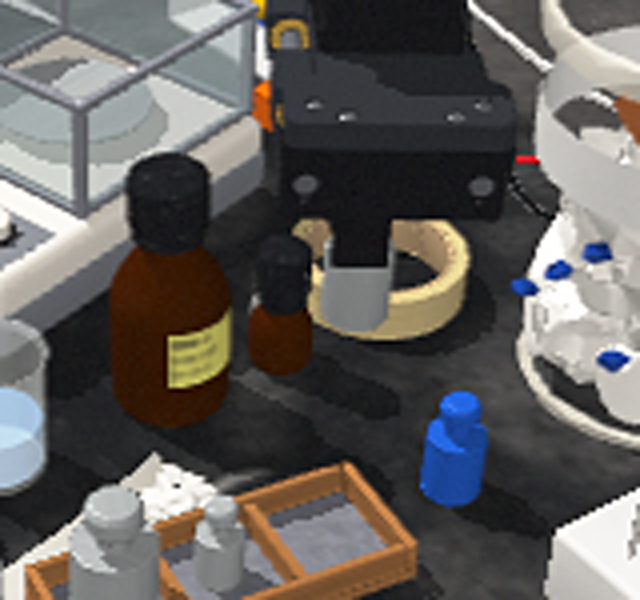

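The weight is held upright, with its body bottom at side (369,252), and the other two weights are still in the tray. I'll raise and carry it over the bottles.

```bash
python3 -m crank '[[[0,0,-20,0,1],[0,0,-25,0,1],[0,0,-15,0,1],[6,15,0,0,1],[11,25,0,0,1],[11,25,0,0,1],[11,25,0,0,1],[11,25,0,0,1],[11,25,0,0,1],[11,25,0,0,1]]]'
python3 -m crank '[[[11,25,0,0,1],[11,25,0,0,1],[11,25,0,0,1],[11,25,0,0,1],[8,15,0,0,1],[0,0,0,0,1],[0,0,0,0,1],[0,0,0,0,1]]]'
python3 go.py 0.560 0.382 0.16
python3 - <<'E'
from h import *
b=snap("side","pics/side4.png")
B=cv2.imread("pics/side4.png")[80:260,200:360]; A=cv2.imread("pics/side0.png")[140:260,220:355]
c=np.zeros((600,800,3),np.uint8);c[:540,:480]=cv2.resize(B,None,fx=3,fy=3,interpolation=2)[:540,:480];a=cv2.resize(A,(315,280),interpolation=2);c[:280,485:]=a
cv2.imwrite("pics/c4.png",c)
p=ctrl.get_state()["position"];print(proj(b,[p,p-[0,0,.0355]]))
E
```

```text
time: 12.55
position: [0.5471, 0.2552, 0.2295]
tool_rot: [-0.813, -3.032, 0.003]
ft_force: [0.0, 0.9, -1.6]
grip_width: 0.201
grip_force: 25.0
time: 13.22
position: [0.5603, 0.3788, 0.2299]
tool_rot: [-0.814, -3.033, 0.004]
ft_force: [0.4, 0.5, -2.6]
grip_width: 0.198
grip_force: 25.0
t 13.22 p [0.5603 0.3788 0.2299] yaw_y 60.0 q [-0.08  0.48 -0.79  1.34  0.34  1.45  0.19] F [ 0.4  0.5 -2.6] w 0.198 gf 25.0
tool mm [ 1.8  2.8 69.9]
[[297.06646135 124.81144734]
 [297.34984385 141.50799528]]
```

View pics/c4.png

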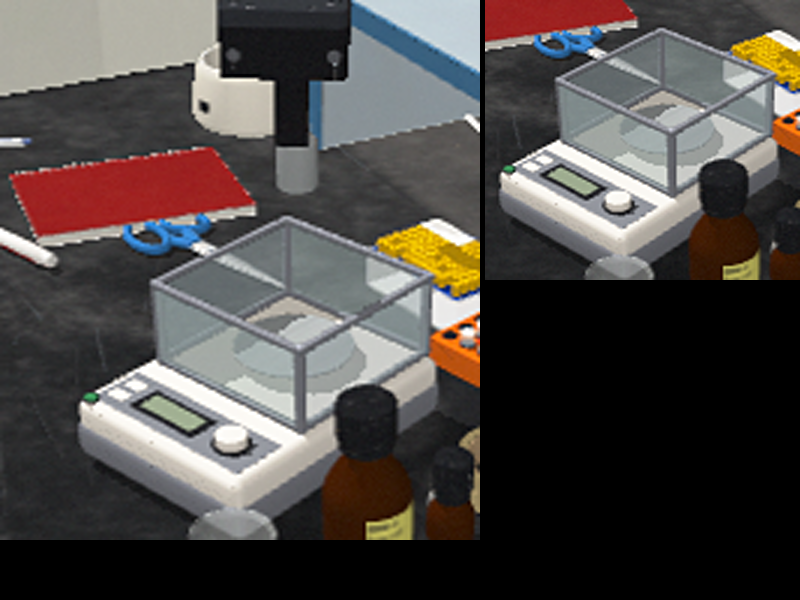

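The side crop shows the weight upright above the shield, with its body at side (298.7,138). The rim corners are at side (251,174), (295,153), (344,171) and (300,197). I'll compute the pan centre from these.

```bash
python3 - <<'E'
from loc import *
c=[(200+x/3,80+y/3) for x,y in((153,283),(286,218),(432,274),(301,350))]
for b in(0,1.4,2.5):
    P=np.array([onz(s,u-b,v,.121) for u,v in c]);print(b,P.mean(0).round(4),P.round(3).tolist())
print("pan side",f(onz(s,200+300/3-1.4,80+347/3,.066)))
# top: fit pan ellipse
g=cv2.cvtColor(t["pixels"],cv2.COLOR_RGB2HSV); print(g[178,175:240:3].tolist())
E
python3 go.py
```

```text
0 [0.5627 0.3829 0.121 ] [[0.473, 0.424, 0.121], [0.603, 0.472, 0.121], [0.653, 0.342, 0.121], [0.522, 0.293, 0.121]]
1.4 [0.5601 0.3843 0.121 ] [[0.47, 0.425, 0.121], [0.6, 0.474, 0.121], [0.651, 0.344, 0.121], [0.519, 0.294, 0.121]]
2.5 [0.5581 0.3854 0.121 ] [[0.468, 0.426, 0.121], [0.598, 0.475, 0.121], [0.649, 0.345, 0.121], [0.518, 0.296, 0.121]]
pan side [0.5626, 0.3805, 0.066]
[[24, 23, 180], [24, 21, 181], [24, 24, 167], [45, 4, 130], [70, 6, 130], [45, 8, 130], [47, 10, 184], [60, 6, 183], [50, 8, 187], [45, 8, 186], [45, 5, 186], [45, 6, 184], [50, 8, 186], [45, 6, 183], [70, 4, 182], [53, 6, 183], [40, 4, 185], [40, 4, 187], [19, 22, 183], [24, 21, 179], [21, 18, 239], [23, 18, 240]]
t 13.27 p [0.5607 0.3784 0.2304] yaw_y 59.9 q [-0.08  0.48 -0.79  1.34  0.34  1.45  0.19] F [ 0.5 -0.1 -1.4] w 0.199 gf 25.0
```

```bash
python3 -m crank '[[[-3,4,0,0,1],[0,0,15,0,1],[0,0,15,0,1],[0,0,10,0,1],[0,0,0,0,1],[0,0,0,0,1],[0,0,0,0,1]]]'
python3 go.py 0.560 0.383 0.112
```

```text
time: 13.85
position: [0.5655, 0.382, 0.1924]
tool_rot: [0.814, 3.033, 0.001]
ft_force: [0.7, 0.2, -1.9]
grip_width: 0.198
grip_force: 25.0
t 13.85 p [0.5655 0.382  0.1924] yaw_y 60.0 q [-0.09  0.51 -0.78  1.38  0.36  1.39  0.18] F [ 0.7  0.2 -1.9] w 0.198 gf 25.0
tool mm [ 5.3 -2.  80.4]
```

```bash
python3 -m crank '[[[5,-2,0,0,1],[0,0,10,0,1],[0,0,12,0,1],[0,0,12,0,1],[0,0,12,0,1],[0,0,10,0,1],[0,0,8,0,1],[0,0,0,0,1],[0,0,0,0,1],[0,0,0,0,1]]]'
python3 go.py 0.560 0.383 0.112
python3 - <<'E'
from h import *
b=snap("side","pics/side5.png")
B=cv2.imread("pics/side5.png")[130:230,240:360]
cv2.imwrite("pics/c5.png",cv2.resize(B,(720,600),interpolation=cv2.INTER_CUBIC))
E
```

```text
time: 14.68
position: [0.56, 0.3832, 0.128]
tool_rot: [0.813, 3.034, 0.001]
ft_force: [0.1, -0.9, -2.2]
grip_width: 0.194
grip_force: 25.0
t 14.68 p [0.56   0.3832 0.128 ] yaw_y 60.0 q [-0.09  0.55 -0.76  1.47  0.39  1.28  0.15] F [ 0.1 -0.9 -2.2] w 0.194 gf 25.0
tool mm [-0.1 -0.1 16. ]
```

View pics/c5.png

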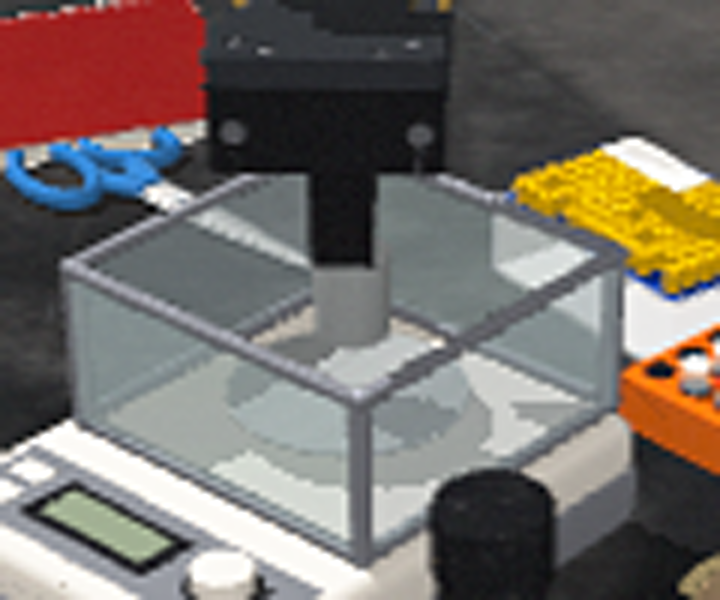

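The weight is inside the shield, at side (298.7,~183), centred over the pan and well clear of the glass. I'll make the last descent.

```bash
python3 -m crank '[[[0,0,5,0,1],[0,0,5,0,1],[0,0,3,0,1],[0,0,2,0,1],[0,0,0,0,1],[0,0,0,0,1],[0,0,0,0,1],[0,0,0,0,1]]]'
python3 go.py 0.560 0.383 0.112
python3 - <<'E'
from h import *
b=snap("side","pics/side6.png")
B=cv2.imread("pics/side6.png")[130:230,240:360]
cv2.imwrite("pics/c6.png",cv2.resize(B,(720,600),interpolation=cv2.INTER_CUBIC))
p=ctrl.get_state()["position"]
print((proj(b,[p,p-[0,0,.0355],p-[0,0,.046]])-[240,130])*6)
E
```

```text
time: 15.4
position: [0.5598, 0.3829, 0.1127]
tool_rot: [0.813, 3.034, 0.0]
ft_force: [1.2, -0.4, -2.4]
grip_width: 0.203
grip_force: 25.0
t 15.4 p [0.5598 0.3829 0.1127] yaw_y 60.0 q [-0.1   0.56 -0.76  1.48  0.4   1.25  0.15] F [ 1.2 -0.4 -2.4] w 0.203 gf 25.0
tool mm [-0.2  0.2  0.7]
[[339.35252237 279.62113728]
 [340.99647758 366.19942312]
 [341.4698285  391.12296826]]
```

View pics/c6.png

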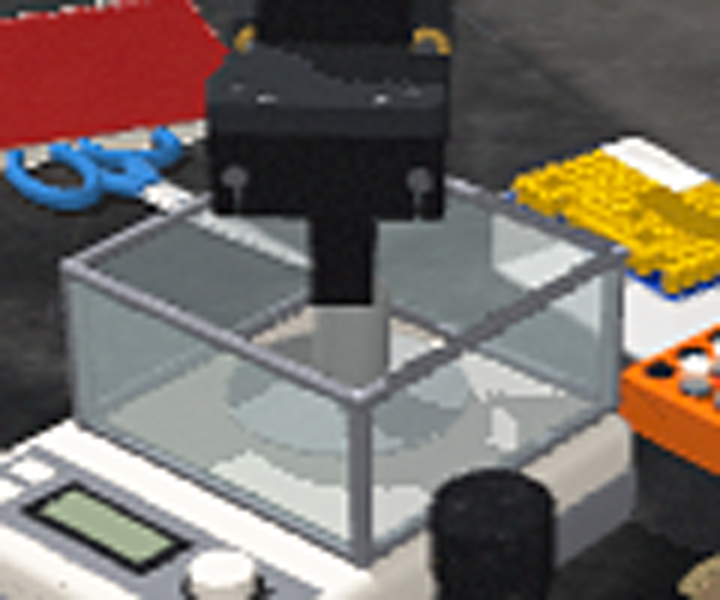

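The weight hangs upright over the middle of the pan at crop (350,345). The force reading still shows its full load, so it isn't touching, and the underside is about 11 mm up. I'm handing in.

```bash
python3 -c "
from bench import job
print(job.close_job())"
```

```text
the job is handed in; nothing more can be done
None
```

I handed the job in at about 15 s: the key was pressed to its stop and released, and weight_mid is held upright and still about 11 mm above the pan centre, with no sign of contact with pan or glass; no verdict was returned.

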